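# Stand the ring post up on the counting scale and select tare

## Task

The ring post has been left lying on the weighing plate of the counting scale. Raise it by its orange ball, letting the foot pivot on the plate and never lifting the whole post off it, until it stands upright on its square foot, wholly on the plate, and let go. Then turn the scale's selector from the white mark to the middle, green mark (tare), leaving the post standing and the other things on the bench where they are.

Things in the scene. Friction and masses are not known exactly. Their poses are not given: they have to be found in the camera images.
- scale: fixed counting scale: a bare square steel weighing plate, 280 x 280 mm, flat, without rim, on a grey housing. Origin under its centre at bench level; x and y along the plate's sides; the plate's top is 45 mm above the origin.
- post_mid (a point): centre of the ring post, half-way along its axis. The post (0.3 to 0.56 kg, 176 mm long, rigid): dark steel square foot 50 x 50 mm, 14 mm thick; aluminium rod 18 mm in diameter; orange ball at the end. It starts lying on the plate, any way round, resting on a side of the foot and on the ball, sloping 3.5 degrees down to the ball. x axis: from foot to ball (up when it stands).
- post_ball (a point): centre of the ring post's orange plastic ball, 32 mm in diameter, on the post's axis 160 mm from the underside of the foot. As the post lies it is 16 mm above the plate, when it stands 160 mm. The post turns easily about the line between two fingers that hold the ball. x axis: from foot to ball.
- post_foot (a point): centre of the underside of the post's square foot, on the post's axis. x axis: from foot to ball; y and z: along the foot's sides. Lying, it is about 26 mm above the plate; standing, on the plate. In rising the post pivots on the lower edge of this face, 25 mm from this point, and near vertical (last 20 degrees or so) it tips onto its foot by itself.
- console: fixed box beside the scale with the selector, on a dark base. Origin at bench level under the knob's centre. Its panel, 150 x 150 mm, is 84 mm up at the knob and leans 27 degrees: it faces up and to the box's own -x (robot side), so a tool gripping along the knob's axis leans as much. Marks 50 mm from the axis, seen facing the panel: white left, green middle (straight up the slope), red right.
- selector_grip (a point): grip point of the black selector knob, on its turning axis, 7 mm below the top of its bar grip. The bar is 42 mm long, 14 mm wide and rises 30 mm above a round skirt (44 mm diameter, 8 mm high, on a flat 6 mm disc of 64 mm on the panel). x axis: along the bar to its pointer (white line); z axis: turning axis, out of the panel. x and y turn with the knob.
- selector (a joint): angle of the selector in rad, growing clockwise seen facing the panel (a negative turn about the grip point's z axis): 0 at the white mark (it starts and settles there), 1.047 at the green mark, 2.094 at the red mark, with stops at both ends. A spring detent of up to about 0.07 N m draws it into the nearest mark.
- stack_a: bystander: stack of black and olive rings, 72 mm diameter, 80 mm high, behind the selector box; origin under its centre
- stack_b: bystander: stack of black and olive rings, 50 mm diameter, 90 mm high, on the left; origin under its centre
- stack_c: bystander: stack of black and olive rings, 72 mm diameter, 55 mm high, on the right; origin under its centre
- loose_ring: bystander: one black ring lying flat, 72 mm diameter, 8 mm high, in front of the selector box; origin under its centre
- driver: bystander: screwdriver lying on the bench on the right, handle to its -x
- oil: bystander: small white bottle with a yellow label, 48 mm diameter, 110 mm high, on the left; origin under its centre
There are look-alikes about, which are no part of the job. Leave any turquoise look-alike of the part that bears post_mid alone.

How it is judged:
By the outcome, as a careful person would: the job done as asked, in the order asked, and still so for the second after the job is handed in, with the robot touching nothing.
It also fails if it takes over 61 s, if anything falls off the work surface, if the arm or the gripper's body presses on something with over 40 N, if the wrist force passes 120 N, or if a joint passes its speed limit or range.

## Robot

A 6-joint arm with a two-finger parallel gripper is mounted at the origin on the work surface. World frame = base frame: x ahead of the robot, y to its left, z up, the work surface at z = 0. Lengths are in m, angles in rad, forces in N, time in s.
With the tool pointing down it reaches from about 0.2 to 0.875 m from the base axis. Payload 3.4 kg.
Tool frame: the origin (TCP) lies at the very end of the fingers, on their centre line; the grasp point (between the pads) lies 19 mm behind it; z points along the fingers, y is the direction in which the jaws open and shut (so a half turn about z gives the same grasp; the last joint's range is limited). The gripper opens to 94 mm and grips with 3 to 60 N. Pads are 16 mm wide; open, the fingers measure 119 mm over their backs; the gripper's body (75 mm by 177 mm) begins 78 mm behind the grasp point.
Start: joints at [0.992, 0.276, 1.505, -0, 1.361, -0.121], TCP at [0.254, 0.516, 0.205] pointing down, gripper open.
Joint ranges: [-2.89, 2.89], [-0.75, 2.08], [0.22, 2.7], [-1.18, 4.32], [0.11, 2.71], [-2.7, 2.7]. Speed limits (rad/s): [2.57, 2.57, 3.14, 3.14, 3.14, 3.14].

## Interface

Orientations are given as a unit quaternion [w, x, y, z].
In Python, from plant import r gives the robot as it stands.
- The arm moves only by the tool drive_tool, never from a script. Its arguments are lists of equal length, an entry for each row: "jaw": the closure, from -1 (fully open) to 1 (shut); "offset": the shift along the tool's x, y, z in units of 0.05 m (1.0 is 0.05 m), a list of three; "twist": the turn, a rotation vector about the tool's x, y, z in units of 0.15 rad (1.0 is 0.15 rad), a list of three. In form: {"jaw": [jaw, ...], "offset": [[x, y, z], ...], "twist": [[wx, wy, wz], ...]}. A call has 1 to 12 rows; each row shifts and turns the commanded pose from where the row before left it, along the tool's axes as they then stand; what a row does not reach is not made up. A row lasts 1/10 s, in which the tool goes at most 50 mm and 8.59 degrees, less where a joint would pass 70% of its speed; a pose out of reach is approached as far as the arm can. A call with a number of a shift or a turn outside -1 to 1 is refused whole. A call with a gripper value outside its range is refused whole. The fingers move at their own pace and stop on an object; "newtons" is the grip in N (left out, the last holds). Time passes only in rows, so rows that do not move let the fingers close. It gives the time, the measured TCP pose, the force and the opening at its end, in the units of the state.
- r.sense(): the state, without advancing time (a new reading comes with each control period).
- r.snapshot(name): name is "scene" or "top" or "wrist"; returns the picture (384x512x3 uint8, red, green, blue); there is no depth.
- r.camera_params(name): a dict with "vertical_fov" (degrees; the focal length in pixels is half the picture's height over the tangent of half this angle, whatever the lens; pixels are square), "cx", "cy" (the principal point, pixels), "R" (3x3) and "t" (3): a world point X has camera coordinates R X + t. Camera axes: x right, y down, z forward; pixel columns grow to the right and rows downward; lengths in m; the calibration is good to about 2 mm. A picture is of the moment at which its call begins: read the wrist's pose just before it. camera_params takes no time and is no camera call; for the wrist camera it gives the pose at the moment of the call.
- r.job_done(): hands the job in, once; it reports no verdict.
Trained networks look in the newest picture that a camera, given by its name, has taken for a name from the list of things; names that differ only in an ending like _2 or _b are one class to them, and where a whole thing is asked for, a point or a joint stands for the part that bears it (a point fixed in the world has none). Each returns a list of dicts, best first, with "confidence" (0 to 1); they miss things now and then, are a little off and sometimes report something else, mostly with a low value. They report only what shows in the picture. A call takes as long as a camera call. They do not tell look-alikes from the thing itself.
- r.trace(thing, camera): "region" (384x512 bool, what is visible of it) and "at" ([row, column] in pixels, amid what is visible of it).
The state is a dict: "time_s": time; "joints": joint angles; "dq": joint speeds; "joint_torque": joint torques, N m; "tcp_pos": TCP position; "tool_rot": TCP orientation; "contact_force": force on the tool from outside, world axes, zero at the start; "ft_torque": the same for the moment, N m; "opening": opening from 0.0 (shut) to 1.0 (fully open).
Only numpy, scipy, OpenCV 4.12 (cv2) and the standard library are available. Lean on these libraries where they do the work, as an engineer would, in place of code of your own. Each camera call takes 0.05 s, during which the arm holds its last target.

## Working session

There is one attempt and no reset: what is moved stays moved. The work goes in short steps, Python scripts to look and compute and a tool call to move; the robot and the scene stay as the last step left them, time stands still between calls to the robot, and variables do not carry over. Pictures are saved under pics/ and viewed, and the job is handed in when it is done.

Besides the shell and the picture viewer there is one more tool, called after "Emit:" in YAML: its name, and indented under it one key for each argument. drive_tool: Moves the arm, as the interface text tells. Its arguments: {"type":"object","properties":{"jaw":{"type":"array","items":{"type":"number"}},"offset":{"type":"array","items":{"type":"array","items":{"type":"number","minimum":-1,"maximum":1}}},"twist":{"type":"array","items":{"type":"array","items":{"type":"number","minimum":-1,"maximum":1}}},"newtons":{"type":"number"}},"required":["jaw","offset","twist"]}

```bash
ls; mkdir -p pics; python3 - <<'E'
from plant import r
import cv2
s=r.sense()
for k,v in s.items(): print(k,v)
for n in ("scene","top","wrist"):
    im=r.snapshot(n); cv2.imwrite(f"pics/{n}0.png",im[:,:,::-1])
    print(n,r.camera_params(n))
E
```

```text
pics
time_s 0.0
joints [ 9.92037473e-01  2.76609937e-01  1.50608277e+00 -6.79810310e-06
  1.36072346e+00 -1.20972867e-01]
dq [ 0.00028172 -0.00013216 -0.00037498  0.00039099  0.00078225  0.00071019]
joint_torque [ 7.79228594e-04 -4.04577613e+01 -2.37227547e+01  7.03904754e-02
  3.44328547e-02 -1.60460554e-04]
tcp_pos [0.25381492 0.51532748 0.20461631]
tool_rot [-3.09402636e-04  2.26898741e-01  9.73917928e-01 -8.57661867e-04]
contact_force [ 0.11390378 -0.56828096 -0.559614  ]
ft_torque [-0.01863801  0.04545447 -0.01105477]
opening 1.0019942671359734
scene {'vertical_fov': 46.2663559781116, 'cx': 261.2843543294467, 'cy': 186.41656369675584, 'R': array([[ 0.65878402,  0.75233022, -0.00168794],
       [ 0.46463316, -0.40862233, -0.78558501],
       [-0.59170908,  0.51674658, -0.61875144]]), 't': array([-0.36345811, -0.18250143,  1.69412266])}
top {'vertical_fov': 44.32915637863635, 'cx': 258.034101947075, 'cy': 192.67316069875002, 'R': array([[ 0.01146714, -0.9999037 , -0.00781574],
       [-0.98566903, -0.00998763, -0.1683948 ],
       [ 0.16830052,  0.00963474, -0.98568865]]), 't': array([-0.00318315,  0.53469089,  1.63707095])}
wrist {'vertical_fov': 62.7230502081913, 'cx': 255.77135887757547, 'cy': 192.78790204934785, 'R': array([[ 0.44189365,  0.89706672, -0.0011411 ],
       [ 0.86714761, -0.42682907,  0.25665534],
       [ 0.22974991, -0.11440386, -0.96650232]]), 't': array([-0.57459975, -0.02565677,  0.39137107])}
```

View pics/scene0.png

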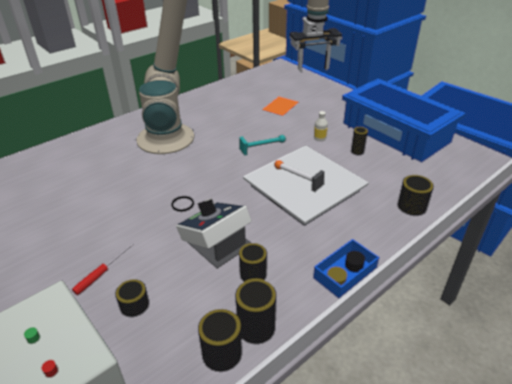

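View pics/top0.png

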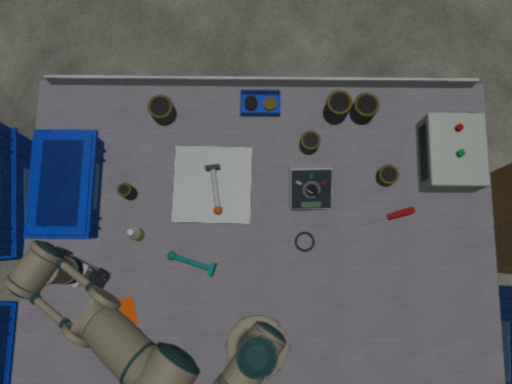

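View pics/wrist0.png

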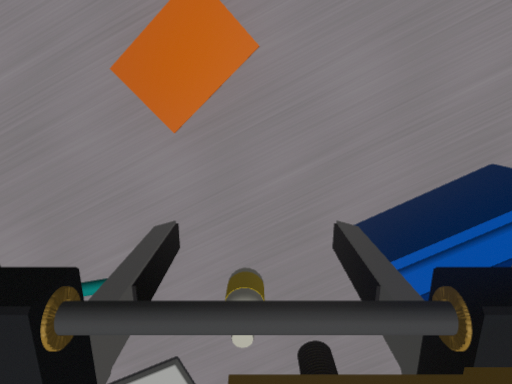

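Top view: the post lies on the plate, with the ball at (col 218, row 210) and the foot at (212,167). The selector is at (311,189), the loose ring at (304,241). Things that could be mistaken for the post or ball are the turquoise look-alike (171,256)-(212,268) and the orange sheet (128,310). I choose the one with the orange ball and dark foot on the white plate, and will check it in a crop.

```bash
cat > h.py <<'E'
from plant import r
import numpy as np, cv2
from scipy.spatial.transform import Rotation as Ro
def cam(n):
    p=r.camera_params(n); f=192/np.tan(np.radians(p['vertical_fov']/2)); return f,p['cx'],p['cy'],np.array(p['R']),np.array(p['t'])
def proj(n,X,c=None):
    f,cx,cy,R,t=c or cam(n); q=R@np.array(X)+t; return f*q[0]/q[2]+cx, f*q[1]/q[2]+cy
def atz(n,u,v,z,c=None):
    f,cx,cy,R,t=c or cam(n); d=R.T@np.array([(u-cx)/f,(v-cy)/f,1]); o=-R.T@t
    return o+d*(z-o[2])/d[2]
def tri(obs):
    A=[];b=[]
    for c,u,v in obs:
        f,cx,cy,R,t=c; d=R.T@np.array([(u-cx)/f,(v-cy)/f,1]); d/=np.linalg.norm(d); o=-R.T@t
        P=np.eye(3)-np.outer(d,d); A.append(P); b.append(P@o)
    X=np.linalg.lstsq(np.vstack(A),np.hstack(b),rcond=None)[0]; return X
def tool():
    s=r.sense(); q=s['tool_rot']; return np.array(s['tcp_pos']), Ro.from_quat([q[1],q[2],q[3],q[0]])
E
python3 - <<'E'
from h import *
for n in ("top","scene"):
    im=r.snapshot(n)
    for th in ("post_mid","post_ball","post_foot","selector_grip","scale","console","stack_a","loose_ring"):
        for d in r.trace(th,n)[:3]:
            print(n,th,round(d['confidence'],2),np.round(d['at'],1),d['region'].sum())
    hsv=cv2.cvtColor(im,cv2.COLOR_RGB2HSV)
    m=((hsv[:,:,0]<14)&(hsv[:,:,1]>150)&(hsv[:,:,2]>100)).astype(np.uint8)
    k,l,st,ce=cv2.connectedComponentsWithStats(m)
    for i in range(1,k):
        if st[i,4]>8: print(' orange',st[i],ce[i])
    if n=="top": c=im[130:260,150:350]
    else: c=im[130:280,160:380]
    cv2.imwrite(f"pics/crop_{n}.png",cv2.resize(c,None,fx=3.5,fy=3.5,interpolation=cv2.INTER_CUBIC)[:,:,::-1])
E
```

```text
top post_mid 0.86 [183.7 214.9] 281
top post_mid 0.61 [265.4 191.9] 339
top post_ball 0.77 [181.1 214.4] 277
top post_ball 0.75 [262.9 195.7] 338
top post_foot 0.84 [262.1 194.5] 359
top post_foot 0.72 [186.5 215.2] 321
top post_foot 0.24 [183.8 213. ] 5653
top selector_grip 0.52 [189.8 308.9] 119
top scale 0.67 [183.5 210.8] 5736
top console 0.9 [185.3 311.8] 1936
top stack_a 0.98 [173.9 388.3] 364
top stack_a 0.76 [141.8 311.1] 384
top stack_a 0.68 [193.  126.5] 247
top loose_ring 0.45 [244.4 310.4] 96
 orange [457 124   6   6  27] [459.33333333 126.85185185]
 orange [215 207   6   7  34] [217.5        209.70588235]
 orange [388 208  26  10 109] [400.95412844 212.66055046]
 orange [118 297  20  27 163] [128.28834356 308.99386503]
scene post_mid 0.97 [169.9 310.4] 523
scene post_mid 0.67 [140.8 253.1] 350
scene post_ball 0.87 [140.9 254.6] 354
scene post_ball 0.72 [174.  307.9] 465
scene post_ball 0.64 [142.  360.2] 383
scene post_foot 0.86 [141.7 255.6] 346
scene post_foot 0.65 [172.9 310.4] 441
scene selector_grip 0.58 [209.2 210.1] 235
scene scale 0.69 [186.9 307.2] 4838
scene scale 0.21 [259.5 251.5] 991
scene console 0.61 [228.7 215.1] 3280
scene stack_a 0.95 [263.1 251.1] 940
scene stack_a 0.85 [140.3 361.6] 426
scene stack_a 0.39 [204.9 205.7] 238
scene loose_ring 0.54 [208.  175.2] 138
 orange [115   0  31  32 748] [130.55080214  13.84224599]
 orange [264  97  33  18 327] [280.04281346 105.51681957]
 orange [275 161   7   7  30] [277.7        163.53333333]
 orange [ 73 264  34  30 297] [ 89.14814815 279.07070707]
 orange [ 42 361  14  12 119] [ 48.41176471 366.58823529]
```

View pics/crop_top.png

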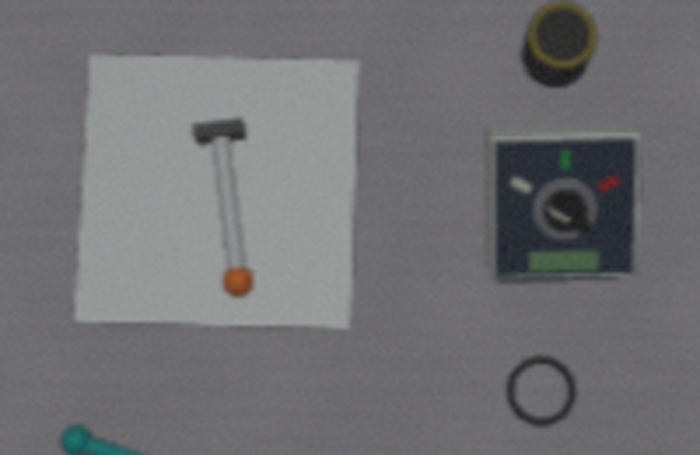

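View pics/crop_scene.png

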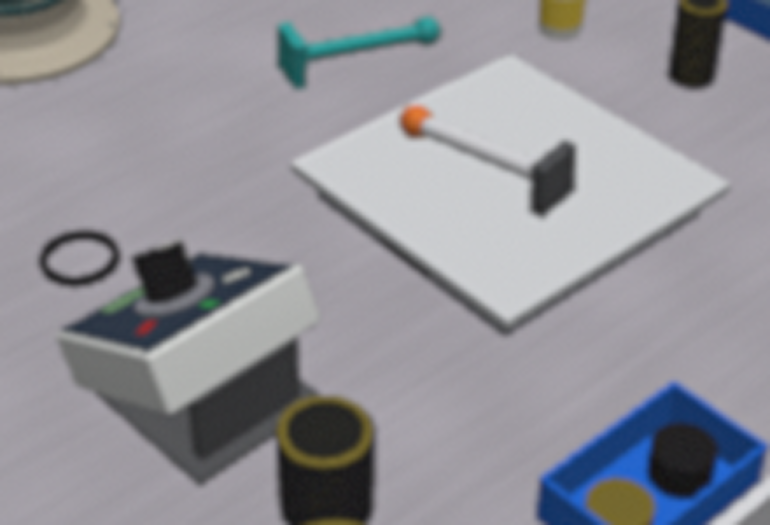

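The crops confirm it: the post on the plate has an orange ball (crop 237,281) and a dark foot (218,131). The look-alike is turquoise and off the plate. The knob points to the white mark. Now the positions.

```bash
python3 - <<'E'
from h import *
T=cam("top");S=cam("scene")
print("ball z=.061 top",atz("top",217.5+.0,209.7,.061),"scene",atz("scene",277.7,163.5,.061),"tri",tri([(T,217.5,209.7),(S,277.7,163.5)]))
tp=lambda x,y:(150+(x+.5)/3.5-.5,130+(y+.5)/3.5-.5)
sp=lambda x,y:(160+(x+.5)/3.5-.5,130+(y+.5)/3.5-.5)
C=[atz("top",*tp(*c),.045)[:2] for c in [(90,55),(359,61),(350,328),(75,321)]]
C2=[atz("scene",*sp(*c),.045)[:2] for c in [(728,186),(507,328),(292,163),(513,55)]]
print(np.round(C,3),np.mean(C,0));print(np.round(C2,3),np.mean(C2,0))
print("sides",[np.linalg.norm(C[i]-C[i-1]) for i in range(4)])
print("foot top", atz("top",*tp(218,123),.095), atz("top",*tp(218,131),.072))
for nm,a,b in [("white",(521,185),(236,275)),("green",(565,159),(209,304)),("red",(608,183),(147,327)),("skirt",(565,208),(170,292))]:
    print(nm,tri([(T,*tp(*a)),(S,*sp(*b))]),atz("top",*tp(*a),.09))
E
```

```text
ball z=.061 top [0.46983497 0.14428245 0.061     ] scene [0.46507263 0.14674223 0.061     ] tri [0.46905805 0.1435584  0.06470237]
[[0.706 0.305]
 [0.702 0.026]
 [0.425 0.031]
 [0.429 0.309]] [0.56549762 0.16778027]
[[0.71  0.302]
 [0.71  0.022]
 [0.427 0.032]
 [0.434 0.312]] [0.57054485 0.16696319]
sides [np.float64(0.2776709696378232), np.float64(0.2797260195101067), np.float64(0.2780141722759874), np.float64(0.27820551708263935)]
foot top [0.62361397 0.16464695 0.095     ] [0.62062464 0.16696336 0.072     ]
white [ 0.56398849 -0.13680063  0.09625233] [ 0.56444933 -0.13840732  0.09      ]
green [ 0.58802184 -0.17980485  0.10776157] [ 0.59130679 -0.18236245  0.09      ]
red [ 0.56673687 -0.22324173  0.09591892] [ 0.56733782 -0.22493472  0.09      ]
skirt [ 0.5413595  -0.18228544  0.09036022] [ 0.54163072 -0.18199165  0.09      ]
```

```bash
cat >> h.py <<'E'
def plan(P,Rt,n,show=True):
    """rows from measured pose to target pose, straight line"""
    p0,R0=tool(); rv=(R0.inv()*Rt).as_rotvec(); rows=[]
    p=p0;R=R0
    for i in range(1,n+1):
        pt=p0+(np.array(P)-p0)*i/n; Rn=R0*Ro.from_rotvec(rv*i/n)
        o=R.inv().apply(pt-p)/.05; tw=(R.inv()*Rn).as_rotvec()/.15
        rows.append((np.round(o,2),np.round(tw,2))); 
        o,tw=rows[-1]; p=p+R.apply(o*.05); R=R*Ro.from_rotvec(tw*.15)
    if show:
        print("offset",[a.tolist() for a,b in rows]); print("twist",[b.tolist() for a,b in rows])
    print("pred",p.round(4),"err mm",((p-P)*1000).round(1))
def down(yaw): # tool z down, tool y at world angle yaw
    y=np.array([np.cos(yaw),np.sin(yaw),0]);z=np.array([0,0,-1.]);x=np.cross(y,z)
    return Ro.from_matrix(np.c_[x,y,z])
def wristcam_in_tool():
    p,R=tool(); f,cx,cy,Rc,t=cam("wrist"); M=R.as_matrix()
    return Rc@M, Rc@p+t   # cam = A*tool + b
E
python3 - <<'E'
from h import *
A,b=wristcam_in_tool(); f,cx,cy,_,_=cam("wrist"); print(A.round(3),b.round(4))
th=np.arctan2(.021,.152)
ball=np.array([.468,.145,.061]);foot=np.array([.626,.167,.071])
for s in (1,-1):
    R=down(th+s*np.pi/2)
    P=np.array([.468,.145,.20])
    for X in (ball,foot):
        q=A@R.inv().apply(X-P)+b; print(s,f*q[0]/q[2]+cx,f*q[1]/q[2]+cy)
plan([.468,.145,.20],down(th+np.pi/2),12)
E
```

```text
[[ 0.     1.    -0.   ]
 [-0.966  0.    -0.257]
 [-0.257  0.     0.966]] [-0.0002  0.0271  0.1928]
1 255.52470629993746 184.52947875759114
1 255.6774802987595 323.02165475048525
-1 255.52470629993746 184.52947875759114
-1 255.312962098994 10.27459677268996
offset [[-0.59, -0.4, 0.01], [-0.58, -0.42, 0.01], [-0.55, -0.46, 0.01], [-0.52, -0.48, 0.01], [-0.51, -0.5, 0.01], [-0.47, -0.53, 0.0], [-0.46, -0.55, 0.01], [-0.42, -0.58, 0.01], [-0.39, -0.59, 0.01], [-0.36, -0.62, 0.01], [-0.34, -0.63, 0.01], [-0.3, -0.65, 0.01]]
twist [[0.0, 0.0, -0.33], [0.0, 0.0, -0.33], [0.0, 0.0, -0.33], [0.0, 0.0, -0.33], [0.0, 0.0, -0.33], [0.0, 0.0, -0.33], [0.0, 0.0, -0.33], [0.0, 0.0, -0.34], [0.0, 0.0, -0.33], [0.0, 0.0, -0.33], [0.0, 0.0, -0.33], [0.0, 0.0, -0.33]]
pred [0.4682 0.1449 0.2   ] err mm [ 0.2 -0.1 -0. ]
```

```bash
python3 - <<'E'
from h import *
th=np.arctan2(.021,.152)
plan([.51,.15,.20],down(th+np.pi/2),12)
E
```

```text
offset [[-0.65, -0.36, 0.01], [-0.64, -0.39, 0.01], [-0.61, -0.42, 0.01], [-0.59, -0.45, 0.01], [-0.57, -0.48, 0.01], [-0.54, -0.51, 0.01], [-0.52, -0.53, 0.0], [-0.49, -0.56, 0.01], [-0.47, -0.58, 0.01], [-0.43, -0.61, 0.01], [-0.4, -0.62, 0.01], [-0.37, -0.65, 0.01]]
twist [[0.0, 0.0, -0.33], [0.0, 0.0, -0.33], [0.0, 0.0, -0.33], [0.0, 0.0, -0.33], [0.0, 0.0, -0.33], [0.0, 0.0, -0.33], [0.0, 0.0, -0.33], [0.0, 0.0, -0.34], [0.0, 0.0, -0.33], [0.0, 0.0, -0.33], [0.0, 0.0, -0.33], [0.0, 0.0, -0.33]]
pred [0.5099 0.1499 0.2   ] err mm [-0.1 -0.1  0. ]
```

Emit:
drive_tool:
  jaw: [-1, -1, -1, -1, -1, -1, -1, -1, -1, -1, -1, -1]
  offset:
    - [-0.65, -0.36, 0.01]
    - [-0.64, -0.39, 0.01]
    - [-0.61, -0.42, 0.01]
    - [-0.59, -0.45, 0.01]
    - [-0.57, -0.48, 0.01]
    - [-0.54, -0.51, 0.01]
    - [-0.52, -0.53, 0]
    - [-0.49, -0.56, 0.01]
    - [-0.47, -0.58, 0.01]
    - [-0.43, -0.61, 0.01]
    - [-0.4, -0.62, 0.01]
    - [-0.37, -0.65, 0.01]
  twist:
    - [0, 0, -0.33]
    - [0, 0, -0.33]
    - [0, 0, -0.33]
    - [0, 0, -0.33]
    - [0, 0, -0.33]
    - [0, 0, -0.33]
    - [0, 0, -0.33]
    - [0, 0, -0.33]
    - [0, 0, -0.33]
    - [0, 0, -0.33]
    - [0, 0, -0.33]
    - [0, 0, -0.33]

```text
time_s: 2.25
tcp_pos: [0.5105, 0.1485, 0.2001]
tool_rot: [0.0, -0.069, 0.998, 0.0]
contact_force: [0.5, 0.7, 0.4]
opening: 0.999
```

Emit:
drive_tool:
  jaw: [-1, -1]
  offset:
    - [0, 0, 0]
    - [0, 0, 0]
  twist:
    - [0, 0, 0]
    - [0, 0, 0]

```text
time_s: 2.45
tcp_pos: [0.5098, 0.1493, 0.1998]
tool_rot: [-0.0, -0.067, 0.998, 0.0]
contact_force: [-0.2, -0.4, -0.3]
opening: 0.999
```

```bash
python3 - <<'E'
from h import *
print(tool()[0],tool()[1].as_matrix().round(3),r.sense()['joints'])
im=r.snapshot("wrist"); cv2.imwrite("pics/wrist1.png",im[:,:,::-1])
hsv=cv2.cvtColor(im,cv2.COLOR_RGB2HSV)
m=((hsv[:,:,0]<14)&(hsv[:,:,1]>150)&(hsv[:,:,2]>80)).astype(np.uint8)
k,l,st,ce=cv2.connectedComponentsWithStats(m)
for i in range(1,k):
    if st[i,4]>100: print(st[i],ce[i],atz("wrist",*ce[i],.061))
E
```

```text
[0.50981081 0.1493469  0.19979116] [[-0.991 -0.133 -0.001]
 [-0.133  0.991  0.001]
 [ 0.001  0.001 -1.   ]] [ 1.53440191e-01  2.13717261e-01  1.60541007e+00  7.22401284e-04
  1.32309391e+00 -1.55131549e+00]
[241 130  31  28 696] [255.97701149 143.76005747] [0.46771508 0.1455805  0.061     ]
```

View pics/wrist1.png

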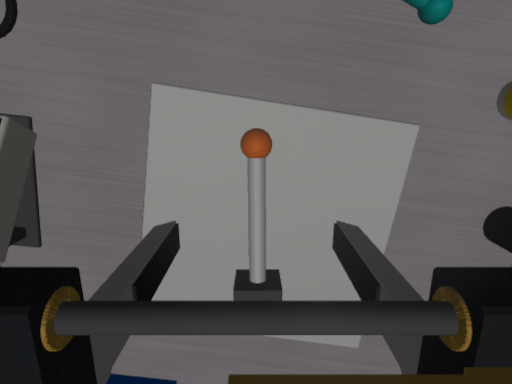

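The wrist view shows the orange ball at (256,144), with the rod running straight down the picture to the foot at (257,285), between the fingers. The ball is at (0.468, 0.146), and the axis direction is about 8.2°.

```bash
python3 - <<'E'
from h import *
plan([.4677,.1456,.048],down(.144+np.pi/2),8)
E
```

```text
offset [[0.1, 0.0, 0.38], [0.11, 0.01, 0.38], [0.1, -0.0, 0.38], [0.11, 0.0, 0.38], [0.1, 0.0, 0.38], [0.11, 0.01, 0.38], [0.1, 0.0, 0.38], [0.1, 0.01, 0.38]]
twist [[0.0, -0.0, -0.01], [0.0, -0.0, -0.0], [0.0, -0.0, -0.01], [0.0, -0.0, -0.01], [0.0, -0.0, -0.01], [0.0, -0.0, -0.0], [0.0, -0.0, -0.01], [0.01, -0.0, -0.01]]
pred [0.4679 0.1459 0.0479] err mm [ 0.2  0.3 -0.1]
```

Emit:
drive_tool:
  jaw: [-1, -1, -1, -1, -1, -1, -1, -1, -1, -1, -1]
  offset:
    - [0.1, 0, 0.38]
    - [0.11, 0, 0.38]
    - [0.1, 0, 0.38]
    - [0.11, 0, 0.38]
    - [0.1, 0, 0.38]
    - [0.11, 0, 0.38]
    - [0.1, 0, 0.36]
    - [0.11, 0, 0.2]
    - [0, 0, 0.1]
    - [0, 0, 0]
    - [0, 0, 0]
  twist:
    - [0, 0, -0.01]
    - [0, 0, 0]
    - [0, 0, -0.01]
    - [0, 0, -0.01]
    - [0, 0, -0.01]
    - [0, 0, 0]
    - [0, 0, -0.01]
    - [0, 0, -0.01]
    - [0, 0, 0]
    - [0, 0, 0]
    - [0, 0, 0]

```text
time_s: 3.6
tcp_pos: [0.469, 0.1444, 0.0537]
tool_rot: [0.001, -0.073, 0.997, 0.0]
contact_force: [0.9, -0.6, 0.3]
opening: 1.001
```

```bash
python3 - <<'E'
from h import *
print(tool()[0],tool()[1].as_matrix().round(4))
im=r.snapshot("wrist"); cv2.imwrite("pics/wrist2.png",im[:,:,::-1])
im=r.snapshot("scene"); cv2.imwrite("pics/scene2.png",cv2.resize(im[110:230,220:380],None,fx=4,fy=4,interpolation=cv2.INTER_CUBIC)[:,:,::-1])
print(proj("wrist",[.4677,.1456,.061]))
E
```

```text
[0.46899688 0.14436222 0.05368112] [[-9.894e-01 -1.451e-01  1.800e-03]
 [-1.451e-01  9.894e-01  4.000e-04]
 [-1.800e-03  1.000e-04 -1.000e+00]]
(np.float64(256.9813100646584), np.float64(239.43974841843445))
```

View pics/wrist2.png

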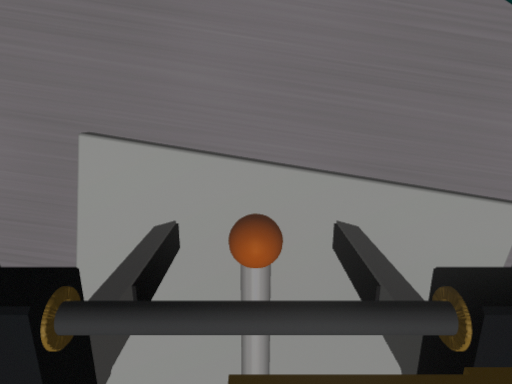

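View pics/scene2.png

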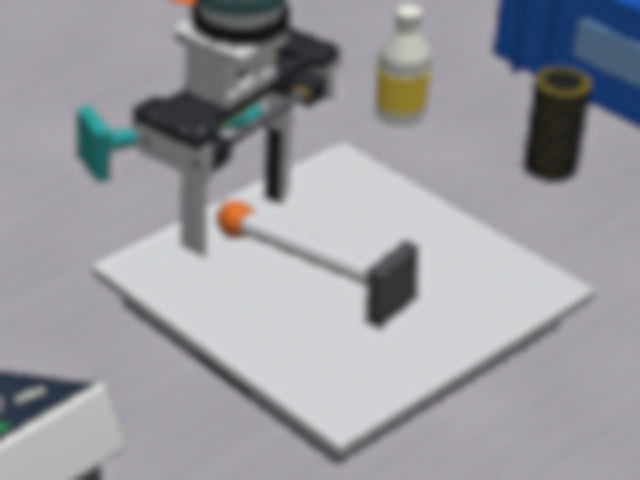

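The ball at (256,241) is centred between the fingertips. I'll go down the last 5.5 mm and close gently.

Emit:
drive_tool:
  jaw: [-1, -1, 1, 1, 1, 1, 1, 1, 1, 1]
  offset:
    - [0, 0, 0.11]
    - [0, 0, 0]
    - [0, 0, 0]
    - [0, 0, 0]
    - [0, 0, 0]
    - [0, 0, 0]
    - [0, 0, 0]
    - [0, 0, 0]
    - [0, 0, 0]
    - [0, 0, 0]
  twist:
    - [0, 0, 0]
    - [0, 0, 0]
    - [0, 0, 0]
    - [0, 0, 0]
    - [0, 0, 0]
    - [0, 0, 0]
    - [0, 0, 0]
    - [0, 0, 0]
    - [0, 0, 0]
    - [0, 0, 0]
  newtons: 12

```text
time_s: 4.7
tcp_pos: [0.4681, 0.144, 0.0475]
tool_rot: [0.0, -0.073, 0.997, 0.0]
contact_force: [-1.3, -0.4, -0.2]
opening: 0.36
```

```bash
python3 - <<'E'
from h import *
s=r.sense();print(tool()[0],s['opening']*94,s['contact_force'],tool()[1].as_matrix().round(4))
# arc in tool axes
L=.160;c=.025
phi=np.radians(np.linspace(-3.5,88,25))
h=-L*np.cos(phi)+c*np.sin(phi); z=L*np.sin(phi)+c*np.cos(phi)
# tool x = -horizontal, tool z = down
print("heights",z[0],z[-1],"travel",h[-1]-h[0])
print([[round(-a/.05,3),0,round(-b/.05,3)] for a,b in zip(np.diff(h),np.diff(z))])
E
```

```text
[0.46811781 0.14396035 0.04747494] 33.82475737823214 [-1.31149154 -0.42408439 -0.19946724] [[-9.895e-01 -1.447e-01  0.000e+00]
 [-1.447e-01  9.895e-01  1.000e-04]
 [-1.000e-04  1.000e-04 -1.000e+00]]
heights 0.015185603634969572 0.16077501974061784 travel 0.18062863243894736
[[np.float64(-0.027), 0, np.float64(-0.214)], [np.float64(-0.041), 0, np.float64(-0.211)], [np.float64(-0.055), 0, np.float64(-0.208)], [np.float64(-0.069), 0, np.float64(-0.204)], [np.float64(-0.083), 0, np.float64(-0.199)], [np.float64(-0.096), 0, np.float64(-0.193)], [np.float64(-0.108), 0, np.float64(-0.186)], [np.float64(-0.12), 0, np.float64(-0.179)], [np.float64(-0.132), 0, np.float64(-0.17)], [np.float64(-0.143), 0, np.float64(-0.161)], [np.float64(-0.153), 0, np.float64(-0.151)], [np.float64(-0.163), 0, np.float64(-0.141)], [np.float64(-0.172), 0, np.float64(-0.13)], [np.float64(-0.18), 0, np.float64(-0.118)], [np.float64(-0.188), 0, np.float64(-0.106)], [np.float64(-0.194), 0, np.float64(-0.093)], [np.float64(-0.2), 0, np.float64(-0.08)], [np.float64(-0.205), 0, np.float64(-0.066)], [np.float64(-0.209), 0, np.float64(-0.052)], [np.float64(-0.212), 0, np.float64(-0.038)], [np.float64(-0.214), 0, np.float64(-0.024)], [np.float64(-0.215), 0, np.float64(-0.01)], [np.float64(-0.215), 0, np.float64(0.004)], [np.float64(-0.215), 0, np.float64(0.019)]]
```

Emit:
drive_tool:
  jaw: [1, 1, 1]
  offset:
    - [0, 0, 0]
    - [0, 0, 0]
    - [0, 0, 0]
  twist:
    - [0, 0, 0]
    - [0, 0, 0]
    - [0, 0, 0]

```text
time_s: 5.0
tcp_pos: [0.4681, 0.144, 0.0475]
tool_rot: [0.0, -0.073, 0.997, 0.0]
contact_force: [0.2, 0.4, -0.2]
opening: 0.33
```

```bash
python3 - <<'E'
from h import *
s=r.sense();print(tool()[0],s['opening']*94,s['contact_force'])
im=r.snapshot("wrist"); cv2.imwrite("pics/wrist3.png",im[:,:,::-1])
E
```

```text
[0.46811026 0.14396594 0.04747076] 31.041928796542464 [ 0.17452454  0.37513543 -0.24791445]
```

View pics/wrist3.png

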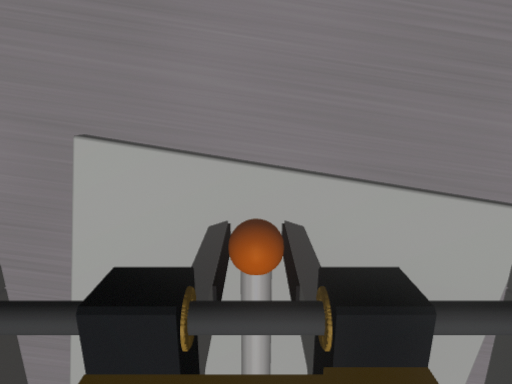

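The ball is held squarely between the pads at (256,246). Now the first part of the arc.

Emit:
drive_tool:
  jaw: [1, 1, 1, 1, 1, 1, 1, 1, 1, 1, 1, 1]
  offset:
    - [-0.03, 0, -0.21]
    - [-0.04, 0, -0.21]
    - [-0.055, 0, -0.21]
    - [-0.07, 0, -0.2]
    - [-0.08, 0, -0.2]
    - [-0.1, 0, -0.19]
    - [-0.11, 0, -0.185]
    - [-0.12, 0, -0.18]
    - [-0.13, 0, -0.17]
    - [-0.14, 0, -0.16]
    - [0, 0, 0]
    - [0, 0, 0]
  twist:
    - [0, 0, 0]
    - [0, 0, 0]
    - [0, 0, 0]
    - [0, 0, 0]
    - [0, 0, 0]
    - [0, 0, 0]
    - [0, 0, 0]
    - [0, 0, 0]
    - [0, 0, 0]
    - [0, 0, 0]
    - [0, 0, 0]
    - [0, 0, 0]

```text
time_s: 6.25
tcp_pos: [0.5119, 0.1503, 0.1432]
tool_rot: [0.0, -0.072, 0.997, 0.0]
contact_force: [0.4, -0.7, -1.8]
opening: 0.332
```

```bash
cat >> h.py <<'E'
def arc(p0=np.array([.4681,.1440,.0475]),end=88,n=12):
    p,R=tool(); d=np.array([.9895,.1447]); hh=(p-p0)[:2]@d; zz=p[2]-p0[2]
    L=.16;c=.025; H=lambda f:-L*np.cos(f)+c*np.sin(f); Z=lambda f:L*np.sin(f)+c*np.cos(f)
    f0=np.radians(-3.5); fs=np.radians(np.linspace(-5,100,2101))
    e=np.hypot(H(fs)-H(f0)-hh,Z(fs)-Z(f0)-zz); i=e.argmin(); f=fs[i]
    print("phi",np.degrees(f),"off-arc mm",e[i]*1e3,"z minus arc z",(zz-(Z(f)-Z(f0)))*1e3,"lateral",((p-p0)[:2]@np.array([-.1447,.9895]))*1e3)
    ph=np.linspace(f,np.radians(end),n+1)
    h=np.r_[hh,(H(ph)-H(f0))[1:]];z=np.r_[zz,(Z(ph)-Z(f0))[1:]]
    print([[round(float(-a/.05),3),0,round(float(-b/.05),3)] for a,b in zip(np.diff(h),np.diff(z))])
E
python3 - <<'E'
from h import *
s=r.sense();print(tool()[0],s['opening']*94,s['contact_force'])
arc()
im=r.snapshot("wrist"); cv2.imwrite("pics/wrist4.png",im[:,:,::-1])
im=r.snapshot("scene"); cv2.imwrite("pics/scene4.png",cv2.resize(im[100:240,220:380],None,fx=4,fy=4,interpolation=cv2.INTER_CUBIC)[:,:,::-1])
E
```

```text
[0.51185351 0.1502788  0.14316269] 31.202465328718546 [ 0.36882048 -0.69608883 -1.8444314 ]
phi 34.550000000000004 off-arc mm 0.7527745520371392 z minus arc z -0.48252818924909846 lateral -0.11826363010337768
[[-0.168, 0, -0.186], [-0.193, 0, -0.161], [-0.205, 0, -0.146], [-0.216, 0, -0.13], [-0.225, 0, -0.112], [-0.233, 0, -0.095], [-0.24, 0, -0.076], [-0.245, 0, -0.057], [-0.249, 0, -0.038], [-0.251, 0, -0.019], [-0.252, 0, 0.001], [-0.251, 0, 0.02]]
```

View pics/scene4.png

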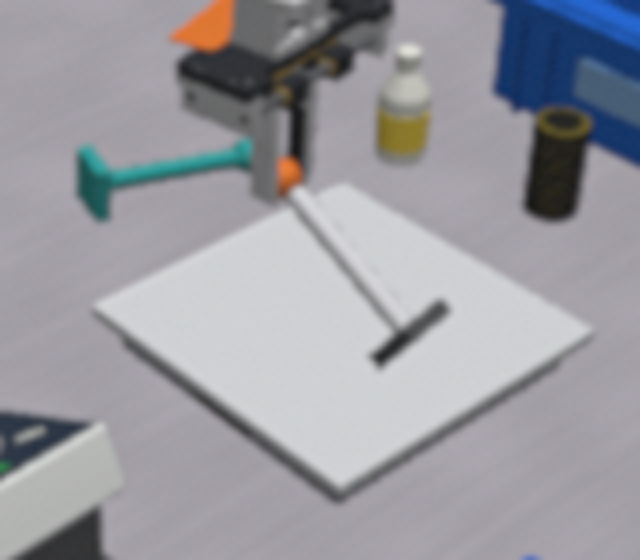

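View pics/wrist4.png

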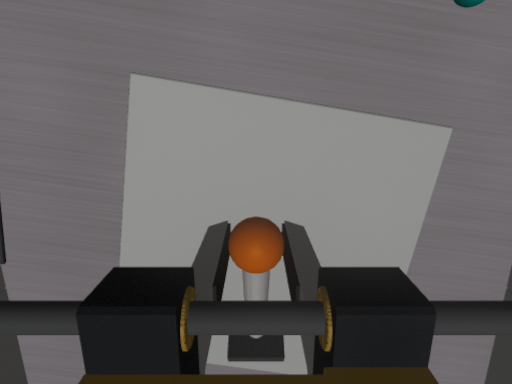

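The foot is pivoting on the plate and the ball hasn't moved in the grip. I'll go on.

Emit:
drive_tool:
  jaw: [1, 1, 1, 1, 1, 1, 1, 1, 1, 1]
  offset:
    - [-0.17, 0, -0.18]
    - [-0.19, 0, -0.16]
    - [-0.205, 0, -0.145]
    - [-0.215, 0, -0.13]
    - [-0.225, 0, -0.11]
    - [-0.235, 0, -0.095]
    - [-0.24, 0, -0.075]
    - [-0.245, 0, -0.055]
    - [0, 0, 0]
    - [0, 0, 0]
  twist:
    - [0, 0, 0]
    - [0, 0, 0]
    - [0, 0, 0]
    - [0, 0, 0]
    - [0, 0, 0]
    - [0, 0, 0]
    - [0, 0, 0]
    - [0, 0, 0]
    - [0, 0, 0]
    - [0, 0, 0]

```text
time_s: 7.35
tcp_pos: [0.5963, 0.1627, 0.1907]
tool_rot: [-0.0, -0.073, 0.997, 0.0]
contact_force: [-0.7, -0.7, 1.0]
opening: 0.326
```

```bash
python3 - <<'E'
from h import *
s=r.sense();print(tool()[0],s['opening']*94,s['contact_force'])
arc(end=89.5,n=6)
im=r.snapshot("wrist"); cv2.imwrite("pics/wrist5.png",im[:,:,::-1])
im=r.snapshot("scene"); cv2.imwrite("pics/scene5.png",cv2.resize(im[100:240,220:380],None,fx=4,fy=4,interpolation=cv2.INTER_CUBIC)[:,:,::-1])
E
```

```text
[0.59632383 0.16268139 0.19067722] 30.65018311239334 [-0.73908154 -0.66820487  1.02630727]
phi 69.8 off-arc mm 0.4502747655393844 z minus arc z -0.4285144686379805 lateral -0.06875690439046747
[[-0.18, 0, -0.04], [-0.184, 0, -0.021], [-0.185, 0, -0.01], [-0.186, 0, 0.001], [-0.185, 0, 0.011], [-0.184, 0, 0.022]]
```

View pics/scene5.png

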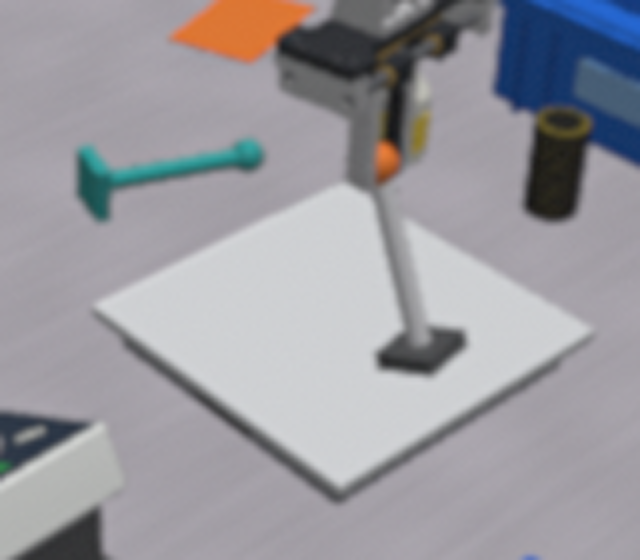

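View pics/wrist5.png

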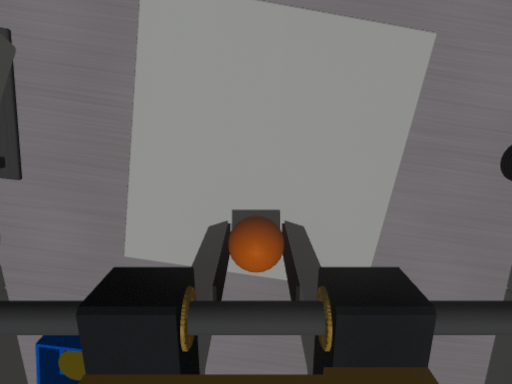

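Emit:
drive_tool:
  jaw: [1, 1, 1, 1, 1, 1, 1, 1, 1]
  offset:
    - [-0.18, 0, -0.035]
    - [-0.185, 0, -0.02]
    - [-0.185, 0, -0.01]
    - [-0.185, 0, 0]
    - [-0.185, 0, 0.01]
    - [-0.1, 0, 0.01]
    - [-0.05, 0, 0.01]
    - [0, 0, 0]
    - [0, 0, 0]
  twist:
    - [0, 0, 0]
    - [0, 0, 0]
    - [0, 0, 0]
    - [0, 0, 0]
    - [0, 0, 0]
    - [0, 0, 0]
    - [0, 0, 0]
    - [0, 0, 0]
    - [0, 0, 0]

```text
time_s: 8.35
tcp_pos: [0.6494, 0.1704, 0.1924]
tool_rot: [-0.0, -0.073, 0.997, -0.0]
contact_force: [0.7, -0.6, -0.9]
opening: 0.334
```

```bash
python3 - <<'E'
from h import *
s=r.sense();print(tool()[0],s['opening']*94,s['contact_force'])
arc(end=90,n=2)
im=r.snapshot("wrist"); cv2.imwrite("pics/wrist6.png",im[:,:,::-1])
im=r.snapshot("scene"); cv2.imwrite("pics/scene6.png",cv2.resize(im[100:240,220:380],None,fx=4,fy=4,interpolation=cv2.INTER_CUBIC)[:,:,::-1])
E
```

```text
[0.64940604 0.17036622 0.19244196] 31.423281397257945 [ 0.6549338  -0.59240213 -0.92398687]
phi 88.95 off-arc mm 0.31259342266418755 z minus arc z -0.30368971306835024 lateral -0.1456081394700161
[[-0.031, 0, -0.002], [-0.029, 0, 0.004]]
```

View pics/scene6.png

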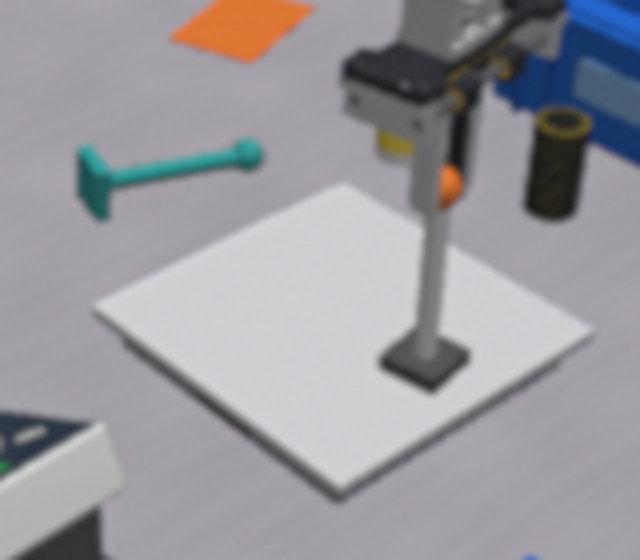

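View pics/wrist6.png

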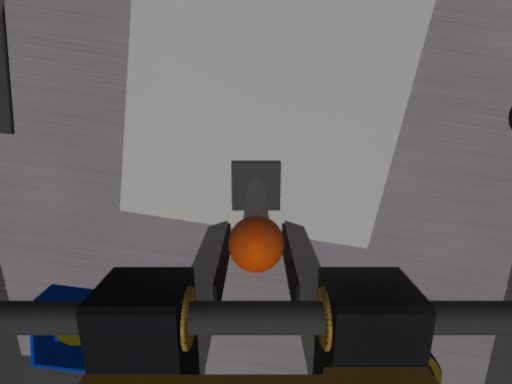

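The post is about 1° short of vertical with its foot on the plate, so I'll let go in two stages.

Emit:
drive_tool:
  jaw: [0.1, 0.1, 0.1, -0.3, -0.3, -0.6, -0.6, -0.6, -0.6, -0.6]
  offset:
    - [0, 0, 0]
    - [0, 0, 0]
    - [0, 0, 0]
    - [0, 0, 0]
    - [0, 0, 0]
    - [0, 0, 0]
    - [0, 0, 0]
    - [0, 0, 0]
    - [0, 0, 0]
    - [0, 0, 0]
  twist:
    - [0, 0, 0]
    - [0, 0, 0]
    - [0, 0, 0]
    - [0, 0, 0]
    - [0, 0, 0]
    - [0, 0, 0]
    - [0, 0, 0]
    - [0, 0, 0]
    - [0, 0, 0]
    - [0, 0, 0]

```text
time_s: 9.45
tcp_pos: [0.6497, 0.1705, 0.1925]
tool_rot: [0.0, -0.073, 0.997, 0.0]
contact_force: [0.5, -0.6, -0.0]
opening: 0.801
```

```bash
python3 - <<'E'
from h import *
s=r.sense();print(tool()[0],s['opening']*94,s['contact_force'])
im=r.snapshot("wrist"); cv2.imwrite("pics/wrist7.png",im[:,:,::-1])
E
```

```text
[0.64969788 0.17047751 0.19245863] 75.24835807090916 [ 0.48501667 -0.58881053 -0.03936273]
```

View pics/wrist7.png

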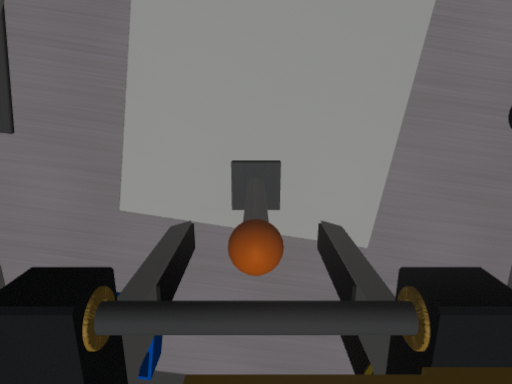

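The post stands free, with the gap visible on both sides of the ball. I'll rise clear and plan the move to a view over the selector.

Emit:
drive_tool:
  jaw: [-1, -1, -1, -1, -1]
  offset:
    - [0, 0, -0.2]
    - [0, 0, -0.6]
    - [0, 0, -0.8]
    - [0, 0, -0.7]
    - [0, 0, 0]
  twist:
    - [0, 0, 0]
    - [0, 0, 0]
    - [0, 0, 0]
    - [0, 0, 0]
    - [0, 0, 0]

```text
time_s: 10.0
tcp_pos: [0.6521, 0.1709, 0.3147]
tool_rot: [0.006, -0.073, 0.997, 0.001]
contact_force: [0.5, 1.1, 0.6]
opening: 0.998
```

```bash
cat >> h.py <<'E'
def knob(xc,yc,yaw,sel,lean=27.):
    a=np.radians(lean); Rz=Ro.from_euler('z',yaw)
    n=Rz.apply([-np.sin(a),0,np.cos(a)]); up=Rz.apply([np.cos(a),0,np.sin(a)]); left=Rz.apply([0,1,0])
    g=np.array([xc,yc,.084])+.037*n
    ang=np.pi/3-sel
    ptr=np.cos(ang)*up+np.sin(ang)*left
    z=-n; y=np.cross(n,ptr); y=-y  # right-hand side of pointer
    x=np.cross(y,z)
    return g,n,ptr,Ro.from_matrix(np.c_[x,y,z])
E
python3 - <<'E'
from h import *
g,n,p,R=knob(.5435,-.1815,.03,0)
print(g,n,p); print(R.as_matrix().round(3), tool()[0])
P=g+.10*n-.019*n
print(P)
plan(P,R,20)
E
```

```text
[ 0.52670991 -0.18200385  0.11696724] [-0.45378622 -0.01361767  0.89100652] [0.41932594 0.87899881 0.22699525]
[[ 0.419  0.786  0.454]
 [ 0.879 -0.477  0.014]
 [ 0.227  0.393 -0.891]] [0.65213098 0.17088685 0.31467178]
[ 0.48995323 -0.18310689  0.18913877]
offset [[0.21, -0.33, 0.12], [0.18, -0.35, 0.11], [0.14, -0.37, 0.11], [0.11, -0.39, 0.09], [0.06, -0.39, 0.07], [0.01, -0.4, 0.07], [-0.02, -0.41, 0.06], [-0.07, -0.4, 0.06], [-0.11, -0.39, 0.04], [-0.15, -0.38, 0.03], [-0.19, -0.36, 0.03], [-0.22, -0.34, 0.03], [-0.27, -0.31, 0.02], [-0.29, -0.29, 0.02], [-0.32, -0.25, 0.02], [-0.35, -0.21, 0.01], [-0.37, -0.18, 0.02], [-0.39, -0.14, 0.02], [-0.39, -0.09, 0.02], [-0.41, -0.05, 0.03]]
twist [[-0.16, -0.1, 0.72], [-0.16, -0.11, 0.72], [-0.15, -0.1, 0.72], [-0.16, -0.11, 0.72], [-0.16, -0.1, 0.72], [-0.15, -0.11, 0.73], [-0.16, -0.1, 0.72], [-0.16, -0.1, 0.72], [-0.16, -0.11, 0.72], [-0.15, -0.1, 0.72], [-0.16, -0.11, 0.72], [-0.16, -0.1, 0.72], [-0.15, -0.1, 0.72], [-0.16, -0.11, 0.72], [-0.16, -0.1, 0.72], [-0.16, -0.11, 0.73], [-0.15, -0.1, 0.72], [-0.16, -0.1, 0.72], [-0.16, -0.11, 0.72], [-0.16, -0.1, 0.72]]
pred [ 0.49   -0.1833  0.1892] err mm [ 0.  -0.2  0.1]
```

Emit:
drive_tool:
  jaw: [-1, -1, -1, -1, -1, -1, -1, -1, -1, -1]
  offset:
    - [0.21, -0.33, 0.12]
    - [0.18, -0.35, 0.11]
    - [0.14, -0.37, 0.11]
    - [0.11, -0.39, 0.09]
    - [0.06, -0.39, 0.07]
    - [0.01, -0.4, 0.07]
    - [-0.02, -0.41, 0.06]
    - [-0.07, -0.4, 0.06]
    - [-0.11, -0.39, 0.04]
    - [-0.15, -0.38, 0.03]
  twist:
    - [-0.16, -0.1, 0.72]
    - [-0.16, -0.1, 0.72]
    - [-0.16, -0.1, 0.72]
    - [-0.16, -0.1, 0.72]
    - [-0.16, -0.1, 0.72]
    - [-0.16, -0.1, 0.72]
    - [-0.16, -0.1, 0.72]
    - [-0.16, -0.1, 0.72]
    - [-0.16, -0.1, 0.72]
    - [-0.16, -0.1, 0.72]

```text
time_s: 11.0
tcp_pos: [0.5671, -0.0075, 0.2455]
tool_rot: [0.063, 0.452, 0.882, 0.119]
contact_force: [-0.5, -0.1, -0.0]
opening: 1.002
```

```bash
python3 - <<'E'
from h import *
g,n,p,R=knob(.5435,-.1815,.03,0)
print(r.sense()['joints'].round(3))
P=g+.10*n-.019*n
plan(P,R,11)
E
```

```text
[-0.282  0.127  1.636  0.224  1.216 -0.967]
offset [[-0.18, -0.32, 0.02], [-0.2, -0.3, 0.01], [-0.24, -0.27, 0.02], [-0.26, -0.26, 0.0], [-0.28, -0.22, 0.01], [-0.31, -0.2, 0.01], [-0.32, -0.17, 0.01], [-0.34, -0.14, 0.01], [-0.35, -0.1, 0.01], [-0.35, -0.07, 0.01], [-0.36, -0.03, 0.02]]
twist [[-0.15, -0.1, 0.65], [-0.15, -0.09, 0.65], [-0.16, -0.1, 0.66], [-0.15, -0.1, 0.65], [-0.15, -0.1, 0.65], [-0.16, -0.09, 0.65], [-0.15, -0.1, 0.65], [-0.15, -0.1, 0.66], [-0.15, -0.1, 0.65], [-0.16, -0.09, 0.65], [-0.15, -0.1, 0.65]]
pred [ 0.49   -0.1829  0.1891] err mm [0.1 0.2 0. ]
```

Emit:
drive_tool:
  jaw: [-1, -1, -1, -1, -1, -1, -1, -1, -1, -1, -1, -1]
  offset:
    - [-0.18, -0.32, 0.02]
    - [-0.2, -0.3, 0.01]
    - [-0.24, -0.27, 0.02]
    - [-0.26, -0.26, 0]
    - [-0.28, -0.22, 0.01]
    - [-0.31, -0.2, 0.01]
    - [-0.32, -0.17, 0.01]
    - [-0.34, -0.14, 0.01]
    - [-0.35, -0.1, 0.01]
    - [-0.35, -0.07, 0.01]
    - [-0.36, -0.03, 0.02]
    - [0, 0, 0]
  twist:
    - [-0.15, -0.1, 0.65]
    - [-0.15, -0.1, 0.65]
    - [-0.15, -0.1, 0.65]
    - [-0.15, -0.1, 0.65]
    - [-0.15, -0.1, 0.65]
    - [-0.15, -0.1, 0.65]
    - [-0.15, -0.1, 0.65]
    - [-0.15, -0.1, 0.65]
    - [-0.15, -0.1, 0.65]
    - [-0.15, -0.1, 0.65]
    - [-0.15, -0.1, 0.65]
    - [0, 0, 0]

```text
time_s: 12.2
tcp_pos: [0.4901, -0.1831, 0.1893]
tool_rot: [0.114, 0.834, 0.501, 0.201]
contact_force: [-0.1, 0.4, 0.9]
opening: 1.001
```

```bash
python3 - <<'E'
from h import *
print(tool()[0],tool()[1].as_matrix().round(3),r.sense()['joints'].round(3))
im=r.snapshot("wrist"); cv2.imwrite("pics/wrist8.png",im[:,:,::-1])
c=cam("wrist")
import json
np.save("wc8.npy",np.r_[c[0],c[1],c[2],c[3].ravel(),c[4]])
def drw(xc,yc,yaw,sel,img):
    g,n,p,R=knob(xc,yc,yaw,sel); o=g-.037*n
    q=lambda X:tuple(int(round(v)) for v in proj("wrist",X,c))
    for a in (0,np.pi/3,2*np.pi/3):
        m=knob(xc,yc,yaw,a)[2]; cv2.circle(img,q(o+.05*m),4,(0,255,255),1)
    y=np.cross(n,p)
    top=g+.007*n
    pts=[top+s*.021*p+t*.007*y for s,t in((1,1),(1,-1),(-1,-1),(-1,1))]
    cv2.polylines(img,[np.array([q(X) for X in pts])],True,(255,255,0),1)
    pts=[o+.006*n+.032*knob(xc,yc,yaw,a)[2] for a in np.linspace(0,2*np.pi,40)]
    cv2.polylines(img,[np.array([q(X) for X in pts])],True,(255,0,255),1)
img=im[:,:,::-1].copy(); drw(.5435,-.1815,.03,0,img)
cv2.imwrite("pics/wrist8o.png",cv2.resize(img[60:384],None,fx=1.5,fy=1.5,interpolation=cv2.INTER_CUBIC))
E
```

```text
[ 0.49014586 -0.18306316  0.18932409] [[ 0.417  0.79   0.449]
 [ 0.882 -0.471  0.011]
 [ 0.22   0.391 -0.893]] [-7.270e-01  1.000e-03  1.994e+00  4.240e-01  8.410e-01 -4.760e-01]
```

View pics/wrist8o.png

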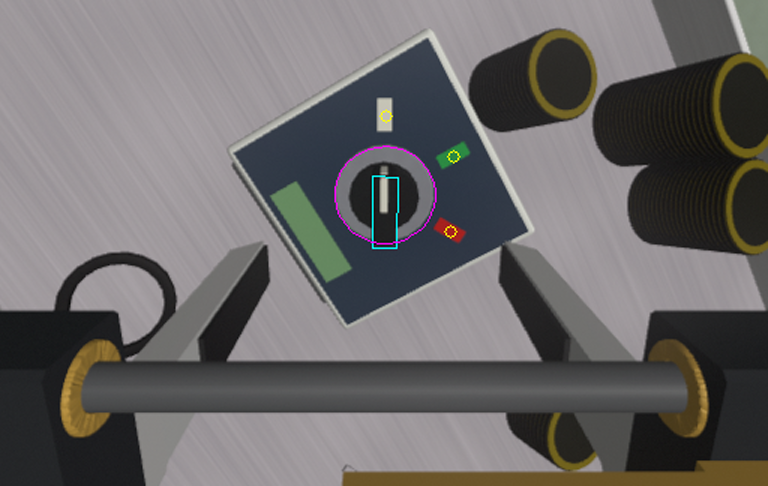

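View pics/wrist8.png

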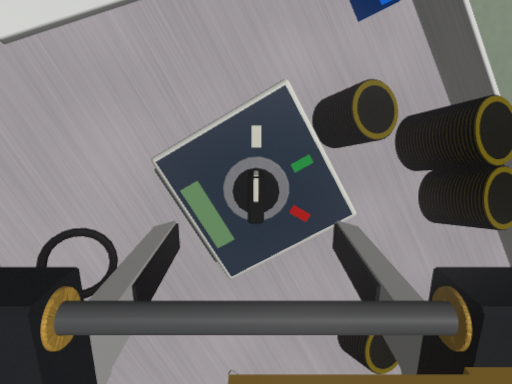

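The wrist picture shows the knob at (256,195) pointing to the white mark (256,136), with green at (302,163) and red at (300,213). My panel model (circles) falls on the marks, and the bar is centred between the fingers. Next I approach along the knob's axis.

Emit:
drive_tool:
  jaw: [-1, -1, -1, -1, -1, -1, -1, -1, -1]
  offset:
    - [0, 0, 0.3]
    - [0, 0, 0.4]
    - [0, 0, 0.4]
    - [0, 0, 0.4]
    - [0, 0, 0.3]
    - [0, 0, 0.1]
    - [0, 0, 0]
    - [0, 0, 0]
    - [0, 0, 0]
  twist:
    - [0, 0, 0]
    - [0, 0, 0]
    - [0, 0, 0]
    - [0, 0, 0]
    - [0, 0, 0]
    - [0, 0, 0]
    - [0, 0, 0]
    - [0, 0, 0]
    - [0, 0, 0]

```text
time_s: 13.15
tcp_pos: [0.5349, -0.182, 0.1066]
tool_rot: [0.116, 0.833, 0.502, 0.202]
contact_force: [0.3, 0.8, 0.3]
opening: 0.999
```

```bash
python3 - <<'E'
from h import *
g,n,p,R=knob(.5435,-.1815,.03,0)
P=g-.016*n
s=r.sense();print(s['contact_force'],s['joints'].round(3))
plan(P,R,2)
im=r.snapshot("wrist"); cv2.imwrite("pics/wrist9.png",im[:,:,::-1])
E
```

```text
[0.25749679 0.78899569 0.27047477] [-0.651  0.159  2.064  0.519  0.605 -0.55 ]
offset [[-0.01, -0.02, 0.03], [-0.01, -0.03, 0.03]]
twist [[-0.0, 0.01, 0.03], [-0.0, 0.02, 0.03]]
pred [ 0.5339 -0.1817  0.1027] err mm [-0.1  0.1  0. ]
```

View pics/wrist9.png

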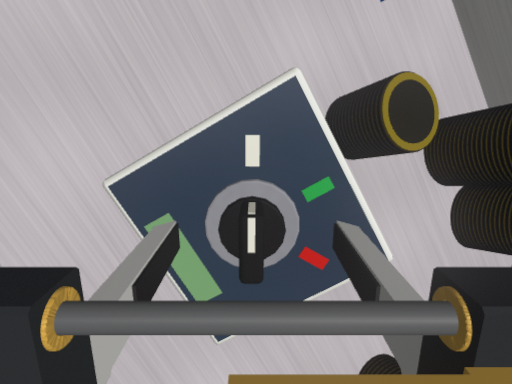

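The bar sits at column 251 against a finger midline of 256, i.e. about 2.4 mm, which matches the planned −y correction.

Emit:
drive_tool:
  jaw: [-1, -1, -1, 1, 1, 1, 1, 1, 1, 1, 1, 1]
  offset:
    - [-0.01, -0.02, 0.03]
    - [-0.01, -0.03, 0.03]
    - [0, 0, 0]
    - [0, 0, 0]
    - [0, 0, 0]
    - [0, 0, 0]
    - [0, 0, 0]
    - [0, 0, 0]
    - [0, 0, 0]
    - [0, 0, 0]
    - [0, 0, 0]
    - [0, 0, 0]
  twist:
    - [0, 0.01, 0.03]
    - [0, 0.02, 0.03]
    - [0, 0, 0]
    - [0, 0, 0]
    - [0, 0, 0]
    - [0, 0, 0]
    - [0, 0, 0]
    - [0, 0, 0]
    - [0, 0, 0]
    - [0, 0, 0]
    - [0, 0, 0]
    - [0, 0, 0]
  newtons: 20

```text
time_s: 14.4
tcp_pos: [0.5335, -0.1815, 0.1017]
tool_rot: [0.113, 0.835, 0.499, 0.204]
contact_force: [0.2, -0.6, -0.5]
opening: 0.267
```

Emit:
drive_tool:
  jaw: [1, 1, 1, 1]
  offset:
    - [0, 0, 0]
    - [0, 0, 0]
    - [0, 0, 0]
    - [0, 0, 0]
  twist:
    - [0, 0, 0]
    - [0, 0, 0]
    - [0, 0, 0]
    - [0, 0, 0]

```text
time_s: 14.8
tcp_pos: [0.5339, -0.1818, 0.102]
tool_rot: [0.113, 0.835, 0.499, 0.204]
contact_force: [1.9, -0.0, -0.7]
opening: 0.148
```

```bash
python3 - <<'E'
from h import *
s=r.sense();print(tool()[0],s['opening']*94,s['contact_force'],s['ft_torque'])
im=r.snapshot("wrist"); cv2.imwrite("pics/wrist10.png",im[:,:,::-1])
E
```

```text
[ 0.53390387 -0.18177268  0.10196084] 13.90106796930053 [ 1.9439661  -0.04320581 -0.73565352] [-0.05087921 -0.01005196 -0.04748704]
```

View pics/wrist10.png

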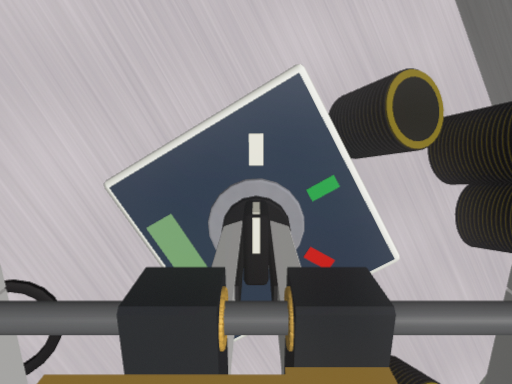

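The jaws hold the bar at 13.9 mm opening, aligned with the pointer. Turning it clockwise (+tool z).

Emit:
drive_tool:
  jaw: [1, 1, 1, 1, 1, 1, 1, 1, 1, 1, 1, 1]
  offset:
    - [0, 0, 0]
    - [0, 0, 0]
    - [0, 0, 0]
    - [0, 0, 0]
    - [0, 0, 0]
    - [0, 0, 0]
    - [0, 0, 0]
    - [0, 0, 0]
    - [0, 0, 0]
    - [0, 0, 0]
    - [0, 0, 0]
    - [0, 0, 0]
  twist:
    - [0, 0, 0.4]
    - [0, 0, 0.7]
    - [0, 0, 0.8]
    - [0, 0, 0.8]
    - [0, 0, 0.8]
    - [0, 0, 0.8]
    - [0, 0, 0.8]
    - [0, 0, 0.8]
    - [0, 0, 0.7]
    - [0, 0, 0.4]
    - [0, 0, 0]
    - [0, 0, 0]

```text
time_s: 16.05
tcp_pos: [0.5339, -0.1817, 0.102]
tool_rot: [-0.004, 0.972, 0.014, 0.233]
contact_force: [2.9, -0.6, -0.2]
opening: 0.147
```

```bash
python3 - <<'E'
from h import *
g,n,p,R=knob(.5435,-.1815,.03,np.pi/3)
s=r.sense();print(s['contact_force'],s['ft_torque'],s['opening']*94,s['joints'].round(3))
plan(g-.016*n,R,1)
im=r.snapshot("wrist"); cv2.imwrite("pics/wrist11.png",im[:,:,::-1])
E
```

```text
[ 2.86362943 -0.59798271 -0.2343938 ] [ 0.01122634 -0.15370639 -0.06906633] 13.795058179110926 [-0.656  0.165  2.073  0.537  0.598  0.485]
offset [[0.01, 0.0, -0.01]]
twist [[-0.01, 0.0, -0.02]]
pred [ 0.5341 -0.1817  0.1026] err mm [ 0.1  0.1 -0.1]
```

View pics/wrist11.png

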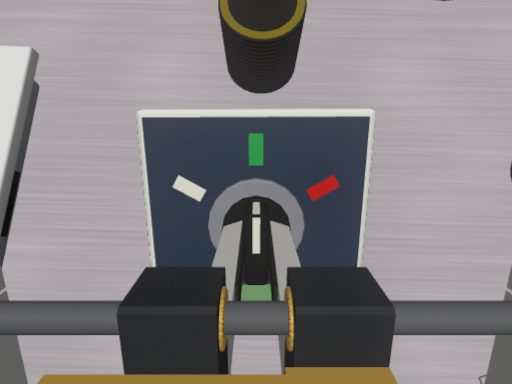

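The pointer at (256,235) now lines up with the green mark (256,149). Release and back off along the axis.

Emit:
drive_tool:
  jaw: [0.3, 0.3, 0.3, -0.2, -0.2, -0.6, -0.6, -0.6, -0.6]
  offset:
    - [0, 0, 0]
    - [0, 0, 0]
    - [0, 0, 0]
    - [0, 0, 0]
    - [0, 0, 0]
    - [0, 0, 0]
    - [0, 0, 0]
    - [0, 0, 0]
    - [0, 0, 0]
  twist:
    - [0, 0, 0]
    - [0, 0, 0]
    - [0, 0, 0]
    - [0, 0, 0]
    - [0, 0, 0]
    - [0, 0, 0]
    - [0, 0, 0]
    - [0, 0, 0]
    - [0, 0, 0]

```text
time_s: 17.0
tcp_pos: [0.5335, -0.1815, 0.1017]
tool_rot: [-0.005, 0.972, 0.013, 0.233]
contact_force: [-0.8, 0.1, -0.5]
opening: 0.791
```

Emit:
drive_tool:
  jaw: [-0.6, -0.6, -0.6, -0.6, -0.6, -0.6, -0.6]
  offset:
    - [0, 0, -0.2]
    - [0, 0, -0.5]
    - [0, 0, -0.7]
    - [0, 0, -0.7]
    - [0, 0, -0.3]
    - [0, 0, 0]
    - [0, 0, 0]
  twist:
    - [0, 0, 0]
    - [0, 0, 0]
    - [0, 0, 0]
    - [0, 0, 0]
    - [0, 0, 0]
    - [0, 0, 0]
    - [0, 0, 0]

```text
time_s: 17.7
tcp_pos: [0.4789, -0.1833, 0.2089]
tool_rot: [-0.004, 0.972, 0.013, 0.233]
contact_force: [0.1, -0.0, -0.1]
opening: 0.8
```

```bash
python3 - <<'E'
from h import *
s=r.sense();print(s['contact_force'],s['dq'].round(3),tool()[0])
A=r.snapshot("wrist");B=r.snapshot("scene");C=r.snapshot("top")
cv2.imwrite("pics/wrist12.png",A[:,:,::-1]);cv2.imwrite("pics/scene12.png",B[:,:,::-1]);cv2.imwrite("pics/top12.png",C[:,:,::-1])
E
```

```text
[ 0.13978812 -0.04879992 -0.06177495] [ 0.008  0.026  0.017  0.    -0.001 -0.001] [ 0.47891431 -0.18325263  0.20889205]
```

View pics/wrist12.png

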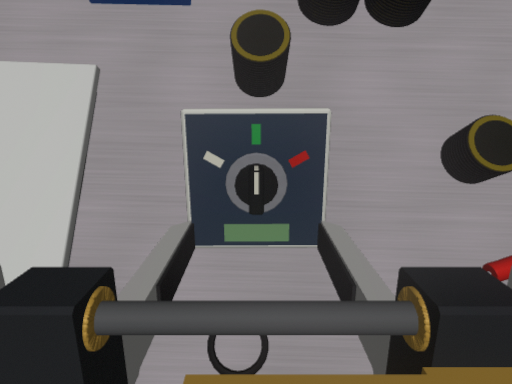

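View pics/scene12.png

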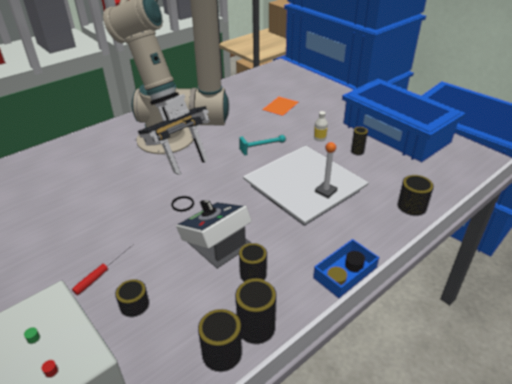

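View pics/top12.png

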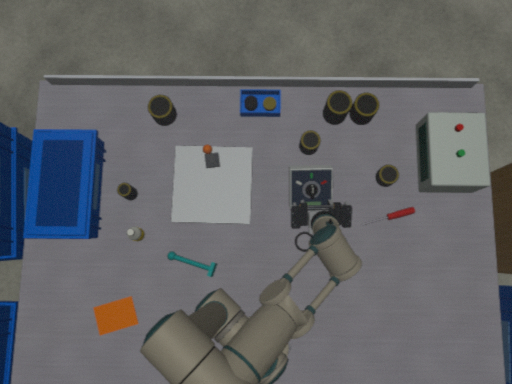

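Post stands upright on the plate: in the scene view the ball is at (330,147) over the foot at (326,189), and in the top view the foot at (212,160) is inside the plate edge at row 147. The pointer faces the green mark. The bystanders and the turquoise look-alike are where they started, and the robot is clear. Handing in.

```bash
python3 - <<'E'
from h import *
print(tri([(cam("top"),207.5,149.5),(cam("scene"),330.5,147)]))
print(r.job_done())
E
```

```text
[0.65104658 0.17022393 0.20531111]
the job is handed in; nothing more can be done
None
```

I raised the ring post by its orange ball, with the foot pivoting on the plate. It now stands upright on its foot, wholly on the plate, and has been let go. I then turned the selector from the white mark to the green one, let go and backed the arm off. The job was handed in at about 18 s of the 61 s allowed.

**Post:** the last camera check put the ball at (0.651, 0.170, 0.205). The expected height for a standing post is 45 + 160 = 205 mm. During the lift the measured path stayed within 1 mm of the pivot arc.

**Selector:** after release, the wrist picture showed the pointer facing the green mark.

**Everything else:** the bystanders and the turquoise look-alike are where they started in the overview pictures. The contact forces I read at the checks were at most about 3 N. No check failed. The only disagreement was a few mm between the two overview cameras early on, which close wrist-camera views settled.

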